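# Raise the larder sash to the mark and slide the tin in

### The arm

A 7-joint arm with a two-finger parallel gripper is mounted at the origin on a cart in front of the work surface, level with it; the furniture and walls round the work are solid. World frame = base frame: x ahead of the robot, y to its left, z up, the work surface at z = 0. Lengths are in m, angles in rad, forces in N, time in s.
With the tool pointing down it reaches from about 0.425 to 0.925 m from the base axis. Payload 6.8 kg.
Tool frame: the origin (TCP) lies at the very end of the fingers, on their centre line; the grasp point (between the pads) lies 19 mm behind it; z points along the fingers, y is the line along which they close (so a half turn about z gives the same grasp; the last joint's range is limited). The gripper opens to 85 mm and grips with 20 to 120 N. Pads are 22 mm wide; open, the fingers measure 114 mm over their backs; the gripper's body (76 mm by 85 mm) begins 54 mm behind the grasp point. The pads swing forward as they close: fully open they stand 13 mm farther back than shut.
Start: joints at [1.149, 0.477, 0.022, 1.555, -0.011, 1.109, -0.083], TCP at [0.208, -0.642, 0.231] pointing down, gripper open.
Joint ranges: [-2.96, 2.96], [-0.34, 2.1], [-1.41, 1.46], [0.24, 2.44], [-1.37, 4.51], [0.17, 1.92], [-2.96, 2.96]. Speed limits (rad/s): [2.39, 2.39, 3.14, 3.14, 3.14, 3.14, 3.14].

### API

Orientations are given as a unit quaternion [w, x, y, z].
In Python, from station import * gives the robot as it stands.
- The arm moves only by the tool jog_arm, never from a script. Its argument "moves" is one flat list of numbers, 7 for each row, row after row: the shift along the tool's x, y, z normalised to -1 to 1, where 1 is 20 mm, then the turn, a rotation vector about the tool's x, y, z normalised to -1 to 1, where 1 is 4 degrees, then the opening, from 0 (shut) to 1 (fully open). In form: [x, y, z, rx, ry, rz, claw, x, y, z, rx, ry, rz, claw, ...]. A call has exactly 8 rows; each row shifts and turns the commanded pose from where the row before left it, along the tool's axes as they then stand; what a row does not reach is not made up. A row lasts 1/12 s, in which the tool goes at most 41.7 mm and 7.16 degrees, less where a joint would pass 70% of its speed; a pose out of reach is approached as far as the arm can. A call with a number of a shift or a turn outside -1 to 1 is refused whole. A call with a gripper value outside its range is refused whole. The fingers move at their own pace and stop on an object; "grip_force" is the grip in N (left out, the last holds). Time passes only in rows, so rows that do not move let the fingers close, or fill a call up. It gives the time, the measured TCP pose, the force, the opening and the grip force at its end, in the units of the state.
- get_obs(): the state, without advancing time (a new reading comes with each control period).
- read_camera(name): name is "scene" or "side" or "wrist"; returns a dict with "color" (480x640x3 uint8, blue, green, red), "fx", "fy", "cx", "cy" (pixels), "k1" (the pictures are not rectified: a ray, as slopes to the right and down, at radius r is drawn at 1 + k1 r^2 times it, then the intrinsics apply), "rvec" (rotation vector, rad) and "tvec" (3), from world to camera coordinates, as OpenCV has them. Camera axes: x right, y down, z forward; pixel columns grow to the right and rows downward; lengths in m; the calibration is good to about 2 mm. A picture is of the moment at which its call begins. There is no depth.
- hand_in(): hands the job in; it is judged then, once.
The state is a dict: "t": time; "q": joint angles; "joint_vel": joint speeds; "joint_torque": joint torques, N m; "eef_pos": TCP position; "tool_rot": TCP orientation; "contact_force": force on the tool from outside, world axes, zero at the start; "torque": the same for the moment, N m; "gripper_width": opening from 0.0 (shut) to 1.0 (fully open); "grasp_force": force on a finger pad.
Only numpy, scipy, OpenCV 4.12 (cv2) and the standard library are available. Lean on these libraries where they do the work, as an engineer would, in place of code of your own. Each camera call takes 0.05 s, during which the arm holds its last target. There are 200 camera calls.

### The job

Push up under the blue rail of the larder's sash until the underside of the rail is level with the green marks on the uprights, and leave the sash standing there. Then slide the tin, standing flat on the board, through the opening until it is completely inside, behind the sash. Leave the jar in the larder and the pots, jars and mill round it where they stand.

Things in the scene. Friction and masses are not known exactly. Their poses are not given: they have to be found in the camera images.
- larder: White floorless box with a vertical sash in front, fixed on a wooden board laid over the hob (board top at z = 50 mm, about x 0.37 to 0.86, y -0.51 to 0.10). Origin: mid-larder on the board top; x points into the larder, z up; yaw -1.15 to -0.87 rad, so the sash faces to the robot's left. Two aluminium uprights, 24 mm wide, 428 mm tall, at y = +-137 mm, fronts at x = -107 mm.
- opening (a point): Point on the board top, mid-width, below the rear face of the sash (x = -90 mm in the larder's frame, same axes). From here it is 175 mm to the back wall; 252 mm wide between its side walls, its roof 240 mm above the board; no floor of its own and no sill. Empty but for the jar.
- sash (a joint): Height of the sash above shut, m (0 to 0.16; starts at 0 to 0.015). It slides straight up, is counterbalanced, stays where it is left, and takes 2 to 4 N to move either way. Below its rail hangs a grey skirt plate, 8 mm thick and 85 mm high, whose bottom is this height above the board and closes the opening.
- rail_edge (a point): Middle of the underside of the sash's blue lift rail, the edge to push up under: 85 mm plus the sash's height above the board. The bar is 240 mm wide, 12 mm high, and stands out 35 mm in front of the sash (x = -98 to -133 mm in the larder's frame; this point x = -115 mm). The pane goes on up 160 mm above it, so come from the front with the tool tilted.
- mark: The height mark: a pair of bright green clips, 26 mm wide and 8 mm high, fixed on the front of the two uprights at the same height. Origin: above the larder's origin, at the mid-height of the clips (180 to 215 mm above the board, differing from start to start).
- tin: Round flat food tin, 86 mm across, 40 mm tall, about 0.23 kg, too wide to grip, standing on the board in front of the sash. Origin: centre of its underside. Nothing stands between it and the larder but the sash. To its left a mini oven, 215 mm high, fills the worktop from y = 0.20 and x = 0.48 on.
- jar: Seasoning jar with a green cap, 54 mm across, 90 mm tall, standing inside the larder in a rear corner, on the larder's -y side. Bystander; origin at the centre of its underside.
- bowl: Small white pot, 68 mm across, 46 mm tall, on the far left corner of the board. Bystander; origin at the centre of its underside.
- dark_pot: Small dark brown pot, 68 mm across, 46 mm tall, on the near right part of the board. Bystander; origin at the centre of its underside.
- spice_a: Spice jar with a red cap, 45 mm across, 106 mm tall, on the worktop left of the cover board. Bystander; origin at the centre of its underside.
- spice_b: Spice jar with a dark cap, 44 mm across, 105 mm tall, on the worktop left of the cover board. Bystander; origin at the centre of its underside.
- pepper_mill: Brown pepper mill, 58 mm across, 160 mm tall, on the worktop left of the cover board. Bystander; origin at the centre of its underside.

How it is judged:
On the way, in this order (a step that is already met when the one before it is completed fails the run):
1. the rail's underside is within 12 mm of the height of the marks (z of rail_edge in the frame of mark between -0.012 and 0.012 m), for 0.3 s.
2. the tin stands completely behind the sash (x of tin in the frame of larder between -0.047 and 0.06 m and y of tin in the frame of larder between -0.085 and 0.085 m and z of tin in the frame of larder below 0.012 m and angle between tin's own z axis and vertical below 0.1 rad), for 0.2 s.
At the end, for the whole second after the job is handed in: The underside of the blue rail stands within 12 mm of the mid-height of the green marks, and the tin stands flat on the board inside the larder, wholly behind the sash (its centre at least 43 mm behind the sash's rear face); both are at rest (all of step 1 and all of step 2 and linear speed of tin below 0.02 m/s and velocity of joint sash between -0.01 and 0.01 m/s); the robot touches nothing.
It fails at once if a bystander (jar, pot, spice jars, mill) is moved by more than 30 mm (distance of any of jar, bowl, dark_pot, spice_a, spice_b, pepper_mill from where it was at the start of the episode above 0.03 m).
It fails at once if a bystander is tipped over (angle between any of jar, bowl, dark_pot, spice_a, spice_b, pepper_mill's own z axis and vertical above 0.6 rad).
It fails at once if the tin is tipped by more than 30 degrees (angle between tin's own z axis and vertical above 0.52 rad).
It also fails if it takes over 58 s, if anything falls off the work surface, if the arm or the gripper's body presses on something with over 40 N, if the wrist force passes 120 N, or if a joint passes its speed limit or range.

## Working session

There is one attempt and no reset: what is moved stays moved. The work goes in short steps, Python scripts to look and compute and a tool call to move; the robot and the scene stay as the last step left them, time stands still between calls to the robot, and variables do not carry over. Pictures are saved under pics/ and viewed, at most 12 in all, crops included, and the job is handed in when it is done.

Besides the shell and the picture viewer there is one more tool, called in YAML: its name, and indented under it one key for each argument. jog_arm: Moves the arm, as the interface text tells. Scaled input: -1 to 1 covers 20 mm each way for a shift and 4 degrees each way for a turn. Its arguments: {"type":"object","properties":{"moves":{"type":"array"},"grip_force":{"type":"number"}},"required":["moves"]}

```bash
mkdir -p pics; ls; python3 - <<'E'
from station import *
import cv2,json
o=get_obs();print({k:(np.round(v,3).tolist() if hasattr(v,'__len__') else v) for k,v in o.items()} if 'np' in globals() else o)
for n in ("scene","side"):
    c=read_camera(n);cv2.imwrite(f"pics/{n}0.png",c["color"])
    print(n,[c[k] for k in("fx","fy","cx","cy","k1","rvec","tvec")])
E
```

```text
pics
{'t': 0.0, 'q': array([ 1.14888553,  0.47782315,  0.02235481,  1.55650382, -0.01147419,
        1.10930103, -0.08310459]), 'joint_vel': array([ 1.77507911e-03,  1.87178358e-03, -8.48698604e-04, -6.74129658e-04,
        9.10995770e-04, -1.13592818e-03, -2.05235911e-07]), 'joint_torque': array([ 6.48267292e-05, -5.96452403e+01,  1.60780896e+00, -2.81194693e+01,
        1.23879997e-02,  9.43841762e-03,  1.43794864e-05]), 'eef_pos': array([ 0.20813779, -0.64145534,  0.23028846]), 'tool_rot': array([-9.24332721e-04,  9.87713993e-01,  1.56269509e-01, -2.33979877e-04]), 'contact_force': array([ 0.99958382, -0.83357698,  0.03947321]), 'torque': array([-0.01048734,  0.04521973,  0.02776993]), 'grasp_force': 0.0, 'gripper_width': 1.0014037923649353}
scene [468.50485182834643, 468.50485182834643, 321.7864554959376, 241.31064564557937, -0.004319506553039953, array([ 0.91423253, -2.35900325,  1.21571972]), array([0.36312002, 0.40757371, 0.8310423 ])]
side [437.2243188804859, 437.2243188804859, 324.0935292573489, 244.8729753653694, -0.09586486915286395, array([ 1.2327672 , -2.21638878,  0.99451144]), array([0.22832812, 0.46570407, 0.95316076])]
```

View pics/scene0.png

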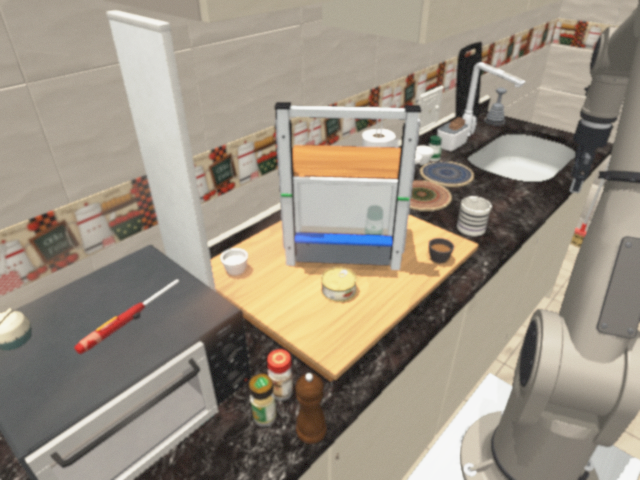

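View pics/side0.png

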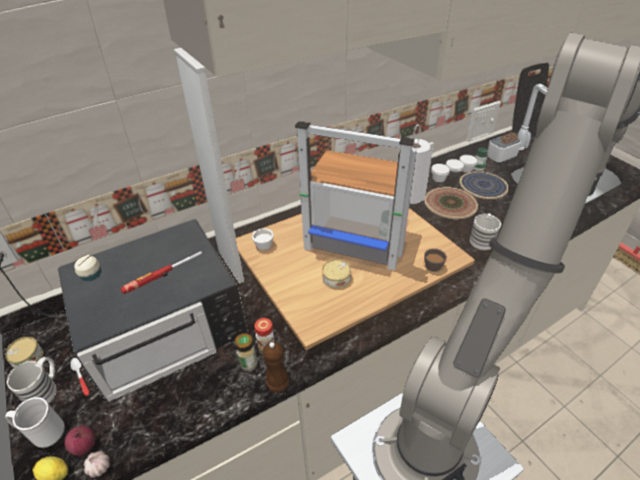

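Scene: clips near (287,197) and (402,197), blue rail from (296,238) to (392,242), tin near (338,284). Side: clips near (307,200) and (397,212), rail (308,232) to (388,243), tin (337,272). I'll zoom in and segment.

```bash
cat > h.py <<'E'
import numpy as np,cv2
from station import *
def proj(c,P):
    P=np.atleast_2d(P).astype(float);R=cv2.Rodrigues(np.array(c["rvec"],float))[0]
    q=P@R.T+np.array(c["tvec"]);s=q[:,:2]/q[:,2:];s=s*(1+c["k1"]*(s**2).sum(1,keepdims=True))
    return s*[c["fx"],c["fy"]]+[c["cx"],c["cy"]]
def blobs(img,lo,hi,roi,amin=4):
    x0,y0,x1,y1=roi;h=cv2.cvtColor(img[y0:y1,x0:x1],cv2.COLOR_BGR2HSV)
    m=cv2.inRange(h,np.array(lo),np.array(hi));n,l,s,ce=cv2.connectedComponentsWithStats(m)
    return [(s[i].tolist()[4],np.round(ce[i]+[x0,y0],2).tolist(),(s[i][:4]+[x0,y0,0,0]).tolist()) for i in range(1,n) if s[i][4]>=amin]
E
python3 - <<'E'
from h import *
for n,b in (("scene",(260,90,440,310)),("side",(280,110,440,300))):
    I=cv2.imread(f"pics/{n}0.png")
    print(n,"green",blobs(I,(50,120,80),(75,255,255),b));print("blue",blobs(I,(105,150,80),(130,255,255),b,20))
a=cv2.imread("pics/scene0.png")[180:310,270:420];b=cv2.imread("pics/side0.png")[180:310,280:430]
cv2.imwrite("pics/z.png",cv2.resize(np.vstack([a,b])[:, :],None,fx=2.3,fy=2.3) if 0 else cv2.resize(np.hstack([a,b]),(800,347),interpolation=cv2.INTER_CUBIC))
E
```

```text
scene green [(6, [285.5, 195.0], [283, 195, 6, 1]), (19, [402.74, 198.47], [398, 198, 10, 2])]
blue [(843, [348.39, 239.2], [296, 234, 96, 12])]
side green []
blue [(502, [352.04, 238.01], [309, 228, 79, 21])]
```

View pics/z.png

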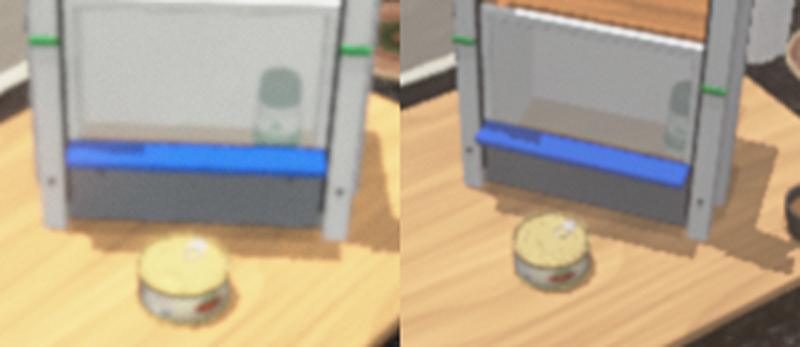

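Zoom (scale 2.667): the scene half shows clips at (44,41) and (356,50), rail lower corners at (66,166) and (326,174), tin top at (184,265). The side half shows clips at (464,41) and (713,90), rail corners at (477,144) and (686,187), tin top at (551,238). Next I fit the larder pose.

```bash
cat > fit.py <<'E'
from h import *
from scipy.optimize import least_squares
k=800/300
S=np.array([[44,41],[356,50],[66,166],[326,174],[55,229],[337,238],[184,265]])/k+[270,180]
D=np.array([[464,41],[713,90],[477,144],[686,187],[474,187],[700,240],[551,238]])/k+[280-150,180]
cs,cd=read_camera("scene"),read_camera("side")
def W(p,P):
    c,s=np.cos(p[2]),np.sin(p[2]);P=np.array(P,float)
    return np.c_[p[0]+c*P[:,0]-s*P[:,1],p[1]+s*P[:,0]+c*P[:,1],P[:,2]+.05]
def pts(p):
    L=W(p,[[-.109,.137,p[3]],[-.109,-.137,p[3]],[-.133,.12,.085+p[4]],[-.133,-.12,.085+p[4]],[-.107,.137,0],[-.107,-.137,0]])
    return np.vstack([L,[p[5],p[6],p[7]]])
f=lambda p:np.r_[(proj(cs,pts(p))-S).ravel(),(proj(cd,pts(p))-D).ravel()]
r=least_squares(f,[.6,-.2,-1,.2,.005,.5,0,.09],loss="soft_l1")
p=r.x;print(np.round(p,4));print(np.round(f(p).reshape(-1,2),1).tolist())
R=np.array([[np.cos(p[2]),-np.sin(p[2])],[np.sin(p[2]),np.cos(p[2])]])
print("tin in larder",np.round((p[5:7]-p[:2])@R,4))
E
python3 fit.py
```

```text
[ 0.6434 -0.2569 -0.8874  0.2124  0.0093  0.5274 -0.1     0.0839]
[[0.5, -0.1], [0.4, -0.3], [0.2, -0.1], [0.7, 0.0], [0.1, -0.4], [-0.7, -0.2], [-0.2, -0.6], [0.1, 0.4], [0.8, 0.3], [-0.7, -0.3], [-0.7, 0.5], [-0.6, 0.2], [-1.0, -0.5], [0.2, 0.8]]
tin in larder [-0.1949  0.0091]
```

```bash
cat > plan.py <<'E'
# plan.py x y z yaw_deg t_deg [L]: L = position in larder axes (z world). tool y=horizontal; x is backwards of heading at t=0
import sys
from h import *
from scipy.spatial.transform import Rotation as Ro
from scipy.linalg import logm,expm
def M(R,p): T=np.eye(4);T[:3,:3]=R;T[:3,3]=p;return T
o=get_obs();w=o["tool_rot"]
T0=M(Ro.from_quat([w[1],w[2],w[3],w[0]]).as_matrix(),o["eef_pos"])
a=[float(v) for v in sys.argv[1:6]];yaw=np.radians(a[3]);t=np.radians(a[4])
LX,LY,LYAW=.6434,-.2569,-.8874
c,s=np.cos(LYAW),np.sin(LYAW)
p=np.array(a[:3])
if sys.argv[6:]: p[:2]=[LX+c*p[0]-s*p[1],LY+s*p[0]+c*p[1]]
h=np.array([np.cos(yaw),np.sin(yaw),0]);z=h*np.sin(t)-np.array([0,0,np.cos(t)]);y=np.array([-h[1],h[0],0])
T1=M(np.c_[np.cross(y,z),y,z],p)
e=T0[:2,3]-[LX,LY]
print("t",round(o["t"],2),"now larder",np.round([c*e[0]+s*e[1],-s*e[0]+c*e[1],T0[2,3]],4),"world",np.round(T0[:3,3],3),"q",np.round(o["q"],2),"F",np.round(o["contact_force"],1))
X=np.real(logm(np.linalg.inv(T0)@T1))
d=np.linalg.norm(p-T0[:3,3]);
rot=np.degrees(np.linalg.norm([X[2,1],X[0,2],X[1,0]]))
for N in range(1,200):
    E=expm(X/N);r=Ro.from_matrix(E[:3,:3]).as_rotvec();row=np.r_[E[:3,3]/.02,np.degrees(r)/4]
    if np.abs(row).max()<=1: break
N=max(8,-(-N//8)*8);E=expm(X/N);row=np.r_[E[:3,3]/.02,np.degrees(Ro.from_matrix(E[:3,:3]).as_rotvec())/4]
print("N",N,"dist",round(d,3),"rot",round(rot,1),"row",np.round(row,3).tolist())
print("mid",[np.round((T0@expm(X*f))[:3,3],3).tolist() for f in (.25,.5,.75)])
E
python3 plan.py .31 -.34 .34 -111 0; python3 plan.py .31 -.34 .34 -81 0
```

```text
t 0.2 now larder [ 0.0236 -0.5804  0.2307] world [ 0.208 -0.642  0.231] q [ 1.15  0.48  0.02  1.56 -0.01  1.11 -0.08] F [-0.7  0.3  0.5]
N 16 dist 0.337 rot 51.0 row [0.896, -0.506, -0.341, -0.001, -0.0, -0.797]
mid [[0.259, -0.577, 0.258], [0.293, -0.502, 0.285], [0.311, -0.422, 0.313]]
t 0.2 now larder [ 0.0236 -0.5804  0.2307] world [ 0.208 -0.642  0.231] q [ 1.15  0.48  0.02  1.56 -0.01  1.11 -0.08] F [-0.7  0.3  0.5]
N 24 dist 0.337 rot 81.0 row [0.699, -0.182, -0.227, -0.001, -0.0, -0.844]
mid [[0.273, -0.585, 0.258], [0.315, -0.51, 0.285], [0.328, -0.424, 0.313]]
```

jog_arm:
  moves: [0.9,-0.5,-0.34,0,0,-0.8,0,0.9,-0.5,-0.34,0,0,-0.8,0,0.9,-0.5,-0.34,0,0,-0.8,0,0.9,-0.5,-0.34,0,0,-0.8,0,0.9,-0.5,-0.34,0,0,-0.8,0,0.9,-0.5,-0.34,0,0,-0.8,0,0.9,-0.5,-0.34,0,0,-0.8,0,0.9,-0.5,-0.34,0,0,-0.8,0]

```text
t: 0.87
eef_pos: [0.2958, -0.5007, 0.2868]
tool_rot: [0.0, 0.927, 0.375, 0.0]
contact_force: [0.3, -0.4, 0.1]
gripper_width: 0.0
grasp_force: 0.0
```

jog_arm:
  moves: [0.9,-0.5,-0.34,0,0,-0.8,0,0.9,-0.5,-0.34,0,0,-0.8,0,0.9,-0.5,-0.34,0,0,-0.8,0,0.9,-0.5,-0.34,0,0,-0.8,0,0.9,-0.5,-0.34,0,0,-0.8,0,0.9,-0.5,-0.34,0,0,-0.8,0,0.9,-0.5,-0.34,0,0,-0.8,0,0.9,-0.5,-0.34,0,0,-0.8,0]

```text
t: 1.53
eef_pos: [0.3123, -0.3381, 0.3409]
tool_rot: [0.0, 0.821, 0.571, -0.0]
contact_force: [0.9, -0.7, 0.4]
gripper_width: -0.001
grasp_force: 0.0
```

```bash
python3 plan.py .41 -.06 .34 -60 30
```

```text
t 1.53 now larder [-0.1461 -0.3081  0.3409] world [ 0.312 -0.338  0.341] q [ 0.95  0.04 -0.26  1.88  0.01  1.22  0.32] F [ 0.9 -0.7  0.4]
N 16 dist 0.295 rot 58.1 row [0.865, 0.364, -0.199, -0.206, -0.437, -0.769]
mid [[0.359, -0.279, 0.354], [0.392, -0.21, 0.359], [0.409, -0.135, 0.355]]
```

```bash
python3 plan.py .35 -.19 .37 -85 10
```

```text
t 1.53 now larder [-0.1461 -0.3081  0.3409] world [ 0.312 -0.338  0.341] q [ 0.95  0.04 -0.26  1.88  0.01  1.22  0.32] F [ 0.9 -0.7  0.4]
N 8 dist 0.156 rot 27.3 row [0.944, 0.086, -0.255, -0.069, -0.305, -0.792]
mid [[0.328, -0.303, 0.351], [0.339, -0.267, 0.359], [0.347, -0.229, 0.365]]
```

jog_arm:
  moves: [0.94,0.09,-0.25,-0.07,-0.3,-0.8,0,0.94,0.09,-0.25,-0.07,-0.3,-0.8,0,0.94,0.09,-0.25,-0.07,-0.3,-0.8,0,0.94,0.09,-0.25,-0.07,-0.3,-0.8,0,0.94,0.09,-0.25,-0.07,-0.3,-0.8,0,0.94,0.09,-0.25,-0.07,-0.3,-0.8,0,0.94,0.09,-0.25,-0.07,-0.3,-0.8,0,0.94,0.09,-0.25,-0.07,-0.3,-0.8,0]

```text
t: 2.2
eef_pos: [0.3516, -0.1913, 0.3694]
tool_rot: [0.065, 0.671, 0.736, -0.058]
contact_force: [-1.0, 0.4, 0.9]
gripper_width: -0.004
grasp_force: 0.0
```

```bash
python3 plan.py .42 -.04 .34 -60 30
```

```text
t 2.2 now larder [-0.2351 -0.1849  0.3694] world [ 0.352 -0.191  0.369] q [ 0.76 -0.14 -0.47  1.99  0.1   1.22  0.34] F [-1.   0.4  0.9]
N 8 dist 0.169 rot 31.7 row [0.82, 0.673, -0.074, -0.263, -0.616, -0.731]
mid [[0.374, -0.156, 0.366], [0.394, -0.118, 0.36], [0.409, -0.079, 0.352]]
```

jog_arm:
  moves: [0.82,0.67,-0.07,-0.26,-0.62,-0.73,0,0.82,0.67,-0.07,-0.26,-0.62,-0.73,0,0.82,0.67,-0.07,-0.26,-0.62,-0.73,0,0.82,0.67,-0.07,-0.26,-0.62,-0.73,0,0.82,0.67,-0.07,-0.26,-0.62,-0.73,0,0.82,0.67,-0.07,-0.26,-0.62,-0.73,0,0.82,0.67,-0.07,-0.26,-0.62,-0.73,0,0.82,0.67,-0.07,-0.26,-0.62,-0.73,0]

```text
t: 2.87
eef_pos: [0.4206, -0.0402, 0.3398]
tool_rot: [0.226, 0.483, 0.836, -0.13]
contact_force: [0.8, 0.3, -0.1]
gripper_width: 0.001
grasp_force: 0.0
```

```bash
python3 plan.py -.19 0 .21 -50.8 60 L
```

```text
t 2.87 now larder [-0.3087 -0.036   0.3398] world [ 0.421 -0.04   0.34 ] q [ 0.55 -0.14 -0.89  2.11  0.47  1.07 -0.04] F [ 0.8  0.3 -0.1]
N 16 dist 0.18 rot 31.1 row [0.025, 0.138, 0.549, -0.103, -0.464, -0.103]
mid [[0.442, -0.054, 0.302], [0.466, -0.07, 0.267], [0.493, -0.089, 0.237]]
```

jog_arm:
  moves: [0.02,0.14,0.55,-0.1,-0.46,-0.1,0,0.02,0.14,0.55,-0.1,-0.46,-0.1,0,0.02,0.14,0.55,-0.1,-0.46,-0.1,0,0.02,0.14,0.55,-0.1,-0.46,-0.1,0,0.02,0.14,0.55,-0.1,-0.46,-0.1,0,0.02,0.14,0.55,-0.1,-0.46,-0.1,0,0.02,0.14,0.55,-0.1,-0.46,-0.1,0,0.02,0.14,0.55,-0.1,-0.46,-0.1,0]

```text
t: 3.53
eef_pos: [0.4661, -0.0715, 0.2671]
tool_rot: [0.34, 0.434, 0.816, -0.174]
contact_force: [-0.1, -0.5, -0.2]
gripper_width: -0.002
grasp_force: 0.0
```

```bash
python3 plan.py -.17 0 .18 -50.8 60 L
```

```text
t 3.53 now larder [-0.2557 -0.0205  0.2671] world [ 0.466 -0.072  0.267] q [ 0.48  0.11 -1.01  2.27  1.06  1.07 -0.61] F [-0.1 -0.5 -0.2]
N 8 dist 0.124 rot 15.9 row [0.098, 0.147, 0.756, -0.109, -0.472, -0.109]
mid [[0.482, -0.084, 0.243], [0.499, -0.097, 0.221], [0.517, -0.11, 0.2]]
```

jog_arm:
  moves: [0.1,0.15,0.76,-0.11,-0.47,-0.11,0,0.1,0.15,0.76,-0.11,-0.47,-0.11,0,0.1,0.15,0.76,-0.11,-0.47,-0.11,0,0.1,0.15,0.76,-0.11,-0.47,-0.11,0,0.1,0.15,0.76,-0.11,-0.47,-0.11,0,0.1,0.15,0.76,-0.11,-0.47,-0.11,0,0.1,0.15,0.76,-0.11,-0.47,-0.11,0,0.1,0.15,0.76,-0.11,-0.47,-0.11,0]

```text
t: 4.2
eef_pos: [0.5365, -0.1248, 0.1787]
tool_rot: [0.451, 0.372, 0.783, -0.214]
contact_force: [0.1, -1.1, -0.5]
gripper_width: 0.002
grasp_force: 0.0
```

```bash
python3 plan.py -.15 0 .115 -50.8 60 L; python3 - <<'E'
from h import *
c=read_camera("side");cv2.imwrite("pics/s1.png",c["color"])
E
```

```text
t 4.2 now larder [-0.1699  0.0005  0.1787] world [ 0.537 -0.125  0.179] q [ 0.29  0.52 -0.83  2.37  1.68  1.35 -1.08] F [ 0.1 -1.1 -0.5]
N 8 dist 0.067 rot 0.2 row [0.282, -0.004, 0.307, 0.002, -0.005, -0.001]
mid [[0.54, -0.129, 0.163], [0.543, -0.133, 0.147], [0.546, -0.137, 0.131]]
```

View pics/s1.png

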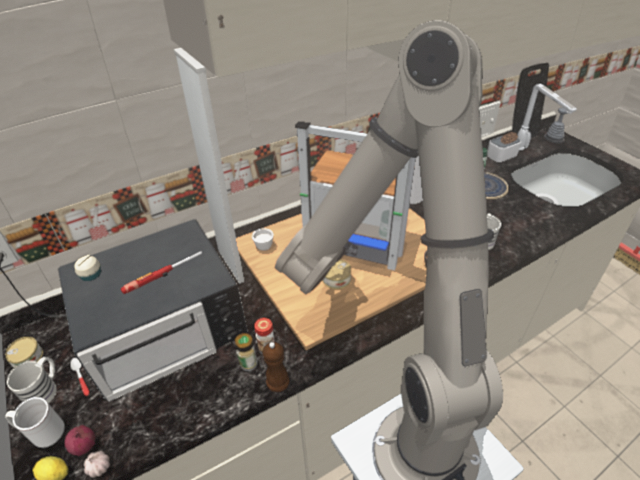

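The arm stands in front of the sash with the wrist at (305,270), and nothing has been disturbed. Next I go down below the rail, then forward under it.

jog_arm:
  moves: [0.28,0,0.31,0,0,0,0,0.28,0,0.31,0,0,0,0,0.28,0,0.31,0,0,0,0,0.28,0,0.31,0,0,0,0,0.28,0,0.31,0,0,0,0,0.28,0,0.31,0,0,0,0,0.28,0,0.31,0,0,0,0,0.28,0,0.31,0,0,0,0]

```text
t: 4.92
eef_pos: [0.5481, -0.1431, 0.1141]
tool_rot: [0.449, 0.374, 0.782, -0.215]
contact_force: [-0.8, 0.7, 0.2]
gripper_width: -0.002
grasp_force: 0.0
```

jog_arm:
  moves: [-0.09,0,0.16,0,0,0,0,-0.09,0,0.16,0,0,0,0,-0.09,0,0.16,0,0,0,0,-0.09,0,0.16,0,0,0,0,-0.09,0,0.16,0,0,0,0,-0.09,0,0.16,0,0,0,0,-0.09,0,0.16,0,0,0,0,-0.09,0,0.16,0,0,0,0]

```text
t: 5.58
eef_pos: [0.5667, -0.1661, 0.1147]
tool_rot: [0.449, 0.374, 0.782, -0.215]
contact_force: [-0.8, -0.2, 0.5]
gripper_width: -0.002
grasp_force: 0.0
```

```bash
python3 plan.py -.12 0 .21 -50.8 60 L; python3 - <<'E'
from h import *
c=read_camera("wrist");cv2.imwrite("pics/w1.png",c["color"])
E
```

```text
t 5.58 now larder [-0.1189 -0.0021  0.1147] world [ 0.567 -0.166  0.115] q [ 0.32  0.68 -0.72  2.33  1.87  1.36 -1.15] F [-0.8 -0.2  0.5]
N 8 dist 0.095 rot 0.4 row [-0.512, 0.013, -0.305, -0.009, -0.007, -0.003]
mid [[0.567, -0.166, 0.138], [0.567, -0.165, 0.162], [0.567, -0.164, 0.186]]
```

View pics/w1.png

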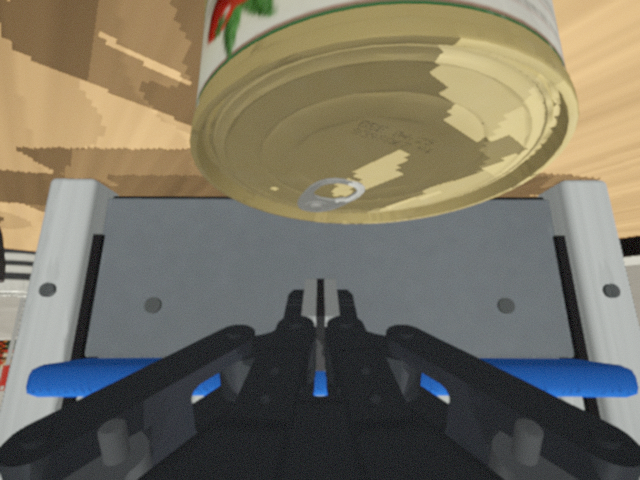

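The wrist view (inverted) shows the fingertips at (320,290) in front of the skirt, with the blue rail at y≈378 passing above them. The tin is clear of the gripper, so I push up.

jog_arm:
  moves: [-0.35,0,-0.2,0,0,0,0,-0.35,0,-0.2,0,0,0,0,-0.35,0,-0.2,0,0,0,0,-0.35,0,-0.2,0,0,0,0,-0.35,0,-0.2,0,0,0,0,-0.35,0,-0.2,0,0,0,0,-0.35,0,-0.2,0,0,0,0,-0.35,0,-0.2,0,0,0,0]

```text
t: 6.3
eef_pos: [0.5663, -0.1659, 0.1795]
tool_rot: [0.449, 0.373, 0.783, -0.215]
contact_force: [-4.6, 2.1, -3.3]
gripper_width: -0.001
grasp_force: 2.4
```

```bash
python3 plan.py -.12 0 .235 -50.8 60 L; python3 - <<'E'
from h import *
I=[read_camera(n)["color"] for n in("scene","side")]
a=I[0][180:310,270:420];b=I[1][180:310,280:430]
cv2.imwrite("pics/z2.png",cv2.resize(np.hstack([a,b]),(800,347),interpolation=cv2.INTER_CUBIC))
E
```

```text
t 6.3 now larder [-0.1193 -0.0024  0.1795] world [ 0.566 -0.166  0.179] q [ 0.37  0.52 -0.78  2.32  1.76  1.27 -1.02] F [-4.6  2.1 -3.3]
N 8 dist 0.056 rot 0.4 row [-0.298, 0.014, -0.178, -0.009, -0.009, -0.001]
mid [[0.567, -0.165, 0.193], [0.567, -0.165, 0.207], [0.567, -0.164, 0.221]]
```

View pics/z2.png

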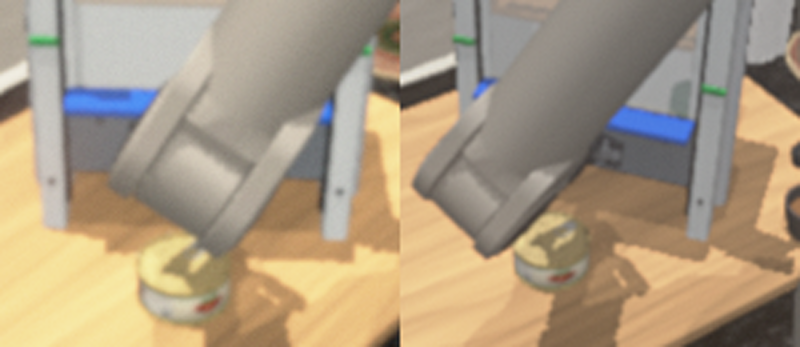

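Both views show the rail raised: scene left lower corner at about (66,115), side right lower corner at about (692,142).

```bash
cat > rail.py <<'E'
from h import *
cs,cd=read_camera("scene"),read_camera("side")
c,s=np.cos(-.8874),np.sin(-.8874);k=800/300
def pt(c_,y,z): 
    x=-.133;return proj(c_,[.6434+c*x-s*y,-.2569+s*x+c*y,.135+z])[0]
for z in (0.04,.05,.06,.1124,.1274,.1424):
    print(z,"sceneL",np.round((pt(cs,.12,z)-[270,180])*k,1),"sceneR",np.round((pt(cs,-.12,z)-[270,180])*k,1),"sideL",np.round((pt(cd,.12,z)-[130,180])*k,1),"sideR",np.round((pt(cd,-.12,z)-[130,180])*k,1))
E
python3 rail.py
```

```text
0.04 sceneL [ 65.2 138.3] sceneR [330.7 146.4] sideL [474.  121.8] sideR [686.5 166.8]
0.05 sceneL [ 64.8 129.1] sceneR [331.7 137.2] sideL [473.6 114.7] sideR [687.2 159.6]
0.06 sceneL [ 64.4 119.9] sceneR [332.7 127.9] sideL [473.3 107.5] sideR [688.  152.3]
0.1124 sceneL [62.3 69.9] sceneR [338.1  77.7] sideL [471.4  68.7] sideR [692.3 112.9]
0.1274 sceneL [61.6 55.1] sceneR [339.7  62.8] sideL [470.9  57.3] sideR [693.5 101.2]
0.1424 sceneL [61. 40.] sceneR [341.3  47.6] sideL [470.3  45.6] sideR [694.8  89.2]
```

jog_arm:
  moves: [-0.26,0,-0.15,0,0,0,0,-0.26,0,-0.15,0,0,0,0,-0.26,0,-0.15,0,0,0,0,-0.26,0,-0.15,0,0,0,0,-0.26,0,-0.15,0,0,0,0,-0.26,0,-0.15,0,0,0,0,-0.26,0,-0.15,0,0,0,0,-0.26,0,-0.15,0,0,0,0]

```text
t: 7.17
eef_pos: [0.5671, -0.166, 0.2276]
tool_rot: [0.449, 0.374, 0.783, -0.215]
contact_force: [0.6, 0.6, -3.4]
gripper_width: 0.002
grasp_force: 1.4
```

```bash
cat > meas.py <<'E'
# rail blue lower edge -> sash height per column near the two rail ends, both views
from h import *
c,s=np.cos(-.8874),np.sin(-.8874)
for n in("scene","side"):
    cam=read_camera(n);I=cam["color"];h=cv2.cvtColor(I,cv2.COLOR_BGR2HSV);m=cv2.inRange(h,(105,110,60),(130,255,255))
    for y in(.11,.1,.09,-.09,-.1,-.11):
        zs=np.linspace(-.01,.17,361);P=np.array([[.6434-c*.133-s*y,-.2569-s*.133+c*y,.135+z] for z in zs]);q=np.round(proj(cam,P)).astype(int)
        b=[z for z,(u,v) in zip(zs,q) if m[v,u]]
        print(n,y,"rail-front band s from",(round(min(b),4),round(max(b),4)) if b else None)
E
python3 meas.py; python3 plan.py -.12 0 .242 -50.8 60 L
```

```text
scene 0.11 rail-front band s from (np.float64(0.115), np.float64(0.141))
scene 0.1 rail-front band s from (np.float64(0.115), np.float64(0.1415))
scene 0.09 rail-front band s from (np.float64(0.1155), np.float64(0.142))
scene -0.09 rail-front band s from None
scene -0.1 rail-front band s from None
scene -0.11 rail-front band s from (np.float64(0.1145), np.float64(0.1215))
side 0.11 rail-front band s from (np.float64(0.14), np.float64(0.1495))
side 0.1 rail-front band s from None
side 0.09 rail-front band s from None
side -0.09 rail-front band s from (np.float64(0.1185), np.float64(0.148))
side -0.1 rail-front band s from (np.float64(0.1175), np.float64(0.1505))
side -0.11 rail-front band s from (np.float64(0.12), np.float64(0.1495))
t 7.27 now larder [-0.1183 -0.0018  0.2285] world [ 0.567 -0.166  0.229] q [ 0.41  0.4  -0.81  2.29  1.68  1.21 -0.9 ] F [0.3 0.6 0.4]
N 8 dist 0.014 rot 0.3 row [-0.067, 0.011, -0.051, -0.008, -0.004, -0.005]
mid [[0.567, -0.166, 0.232], [0.567, -0.165, 0.235], [0.568, -0.164, 0.239]]
```

jog_arm:
  moves: [-0.06,0,-0.035,0,0,0,0,-0.06,0,-0.035,0,0,0,0,-0.06,0,-0.035,0,0,0,0,-0.06,0,-0.035,0,0,0,0,-0.06,0,-0.035,0,0,0,0,-0.06,0,-0.035,0,0,0,0,-0.06,0,-0.035,0,0,0,0,-0.06,0,-0.035,0,0,0,0]

```text
t: 7.93
eef_pos: [0.5669, -0.1663, 0.238]
tool_rot: [0.449, 0.374, 0.783, -0.215]
contact_force: [0.6, -0.8, -2.7]
gripper_width: -0.004
grasp_force: 1.1
```

```bash
python3 meas.py; python3 plan.py -.15 0 .15 -50.8 60 L;python3 - <<'E'
from h import *
I=[read_camera(n)["color"] for n in("scene","side")]
a=I[0][180:310,270:420];b=I[1][180:310,280:430]
cv2.imwrite("pics/z3.png",cv2.resize(np.hstack([a,b]),(800,347),interpolation=cv2.INTER_CUBIC))
E
```

```text
scene 0.11 rail-front band s from (np.float64(0.1255), np.float64(0.1515))
scene 0.1 rail-front band s from (np.float64(0.126), np.float64(0.152))
scene 0.09 rail-front band s from (np.float64(0.1265), np.float64(0.152))
scene -0.09 rail-front band s from None
scene -0.1 rail-front band s from None
scene -0.11 rail-front band s from (np.float64(0.1245), np.float64(0.1295))
side 0.11 rail-front band s from (np.float64(0.1535), np.float64(0.1565))
side 0.1 rail-front band s from None
side 0.09 rail-front band s from None
side -0.09 rail-front band s from (np.float64(0.1285), np.float64(0.158))
side -0.1 rail-front band s from (np.float64(0.1275), np.float64(0.157))
side -0.11 rail-front band s from (np.float64(0.1265), np.float64(0.1595))
t 8.03 now larder [-0.1185 -0.0021  0.2383] world [ 0.567 -0.166  0.238] q [ 0.42  0.38 -0.81  2.29  1.66  1.19 -0.87] F [-0.7 -0.  -2.3]
N 8 dist 0.094 rot 0.4 row [0.576, 0.013, 0.107, -0.009, -0.007, -0.003]
mid [[0.562, -0.16, 0.216], [0.558, -0.153, 0.194], [0.553, -0.147, 0.172]]
```

View pics/z3.png

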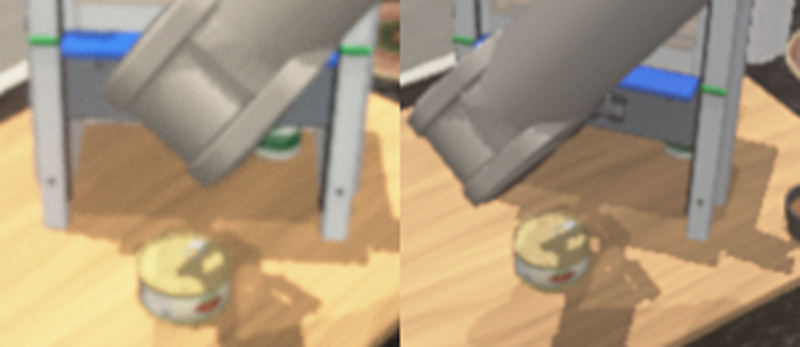

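The rail underside is level with the clips in both views: scene rail end at (66,55) against clip bottom at (44,45), side rail end at (692,95) against clip at (713,90). That gives s ≈ 0.126 against a target of 0.127. Now I withdraw down and back.

```bash
python3 plan.py -.165 0 .19 -50.8 55 L
```

```text
t 8.13 now larder [-0.1185 -0.0021  0.2383] world [ 0.567 -0.166  0.238] q [ 0.42  0.38 -0.81  2.29  1.66  1.19 -0.87] F [-0.1  0.1 -1.6]
N 8 dist 0.067 rot 4.8 row [0.411, 0.012, -0.085, -0.009, 0.149, -0.003]
mid [[0.56, -0.157, 0.226], [0.553, -0.148, 0.214], [0.546, -0.139, 0.202]]
```

jog_arm:
  moves: [0.41,0,-0.08,0,0.1,0,0,0.41,0,-0.08,0,0.15,0,0,0.41,0,-0.08,0,0.15,0,0,0.41,0,-0.08,0,0.15,0,0,0.41,0,-0.08,0,0.15,0,0,0.41,0,-0.08,0,0.15,0,0,0.41,0,-0.08,0,0.15,0,0,0.41,0,-0.08,0,0.15,0,0]

```text
t: 8.8
eef_pos: [0.5379, -0.1301, 0.1887]
tool_rot: [0.417, 0.382, 0.8, -0.2]
contact_force: [-0.3, 0.0, -0.2]
gripper_width: -0.0
grasp_force: 0.0
```

```bash
python3 plan.py -.275 .01 .17 -50.8 30 L; python3 meas.py | grep 0.1
```

```text
t 8.8 now larder [-0.1649 -0.0018  0.1887] world [ 0.538 -0.13   0.189] q [ 0.36  0.44 -0.85  2.33  1.61  1.21 -0.96] F [-0.3  0.  -0.2]
N 8 dist 0.112 rot 25.1 row [0.58, 0.072, -0.398, -0.008, 0.784, -0.005]
mid [[0.523, -0.108, 0.18], [0.508, -0.084, 0.173], [0.493, -0.061, 0.17]]
scene 0.11 rail-front band s from (np.float64(0.1255), np.float64(0.1515))
scene 0.1 rail-front band s from (np.float64(0.126), np.float64(0.152))
scene 0.09 rail-front band s from (np.float64(0.1265), np.float64(0.152))
scene -0.1 rail-front band s from None
scene -0.11 rail-front band s from None
side 0.11 rail-front band s from (np.float64(0.13), np.float64(0.1565))
side 0.1 rail-front band s from (np.float64(0.1285), np.float64(0.1585))
side 0.09 rail-front band s from (np.float64(0.1345), np.float64(0.161))
side -0.09 rail-front band s from (np.float64(0.1285), np.float64(0.158))
side -0.1 rail-front band s from (np.float64(0.1275), np.float64(0.157))
side -0.11 rail-front band s from (np.float64(0.1265), np.float64(0.1595))
```

jog_arm:
  moves: [0.58,0.07,-0.4,0,0.78,0,0.6,0.58,0.07,-0.4,0,0.78,0,0.6,0.58,0.07,-0.4,0,0.78,0,0.6,0.58,0.07,-0.4,0,0.78,0,0.6,0.58,0.07,-0.4,0,0.78,0,0.6,0.58,0.07,-0.4,0,0.78,0,0.6,0.58,0.07,-0.4,0,0.78,0,0.6,0.58,0.07,-0.4,0,0.78,0,0.6]

```text
t: 9.57
eef_pos: [0.4774, -0.0373, 0.1708]
tool_rot: [0.234, 0.416, 0.871, -0.112]
contact_force: [0.1, -0.0, -0.3]
gripper_width: 0.599
grasp_force: 0.0
```

```bash
python3 plan.py -.275 .01 .062 -50.8 30 L; python3 - <<'E'
from h import *
c=read_camera("wrist");cv2.imwrite("pics/w2.png",c["color"])
E
```

```text
t 9.57 now larder [-0.2751  0.0099  0.1708] world [ 0.477 -0.037  0.171] q [ 0.53  0.3  -1.03  2.26  1.05  0.93 -0.54] F [ 0.1 -0.  -0.3]
N 8 dist 0.109 rot 0.3 row [0.34, 0.001, 0.589, -0.006, 0.002, -0.006]
mid [[0.477, -0.037, 0.144], [0.477, -0.037, 0.116], [0.477, -0.037, 0.089]]
```

View pics/w2.png

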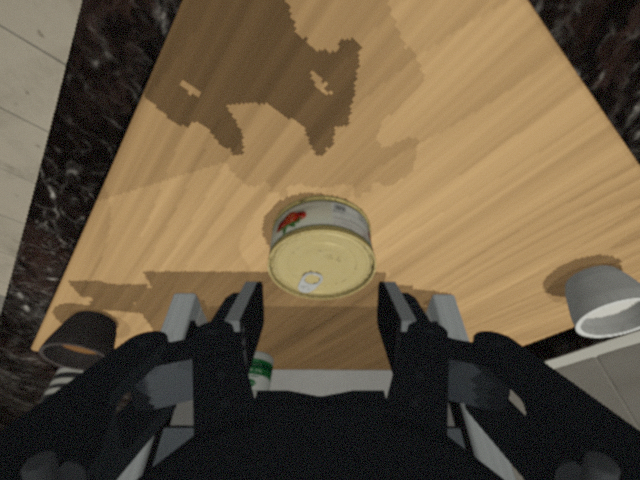

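The wrist view shows the tin top centred at (322,263), midway between the open fingers (inner faces at u≈262 and 380), so lateral alignment is good. I descend behind the tin.

jog_arm:
  moves: [0.34,0,0.59,0,0,0,0.6,0.34,0,0.59,0,0,0,0.6,0.34,0,0.59,0,0,0,0.6,0.34,0,0.59,0,0,0,0.6,0.34,0,0.59,0,0,0,0.6,0.34,0,0.59,0,0,0,0.6,0.34,0,0.59,0,0,0,0.6,0.34,0,0.59,0,0,0,0.6]

```text
t: 10.28
eef_pos: [0.4783, -0.0386, 0.061]
tool_rot: [0.235, 0.416, 0.871, -0.113]
contact_force: [1.1, 0.3, -0.2]
gripper_width: 0.602
grasp_force: 0.0
```

```bash
python3 plan.py -.18 0 .065 -50.8 52 L
```

```text
t 10.28 now larder [-0.2735  0.0098  0.061 ] world [ 0.478 -0.039  0.061] q [ 0.36  0.56 -0.89  2.33  1.39  0.96 -0.91] F [ 1.1  0.3 -0.2]
N 8 dist 0.094 rot 21.7 row [-0.468, -0.06, 0.357, -0.007, -0.679, -0.006]
mid [[0.491, -0.058, 0.059], [0.504, -0.078, 0.059], [0.517, -0.098, 0.061]]
```

jog_arm:
  moves: [-0.23,-0.03,0.18,0,-0.34,0,0.6,-0.23,-0.03,0.18,0,-0.34,0,0.6,-0.23,-0.03,0.18,0,-0.34,0,0.6,-0.23,-0.03,0.18,0,-0.34,0,0.6,-0.23,-0.03,0.18,0,-0.34,0,0.6,-0.23,-0.03,0.18,0,-0.34,0,0.6,-0.23,-0.03,0.18,0,-0.34,0,0.6,-0.23,-0.03,0.18,0,-0.34,0,0.6]

```text
t: 10.95
eef_pos: [0.5039, -0.0778, 0.0591]
tool_rot: [0.317, 0.403, 0.845, -0.152]
contact_force: [-0.3, 0.5, -0.6]
gripper_width: 0.603
grasp_force: 0.3
```

jog_arm:
  moves: [-0.23,-0.03,0.18,0,-0.34,0,0.6,-0.23,-0.03,0.18,0,-0.34,0,0.6,-0.23,-0.03,0.18,0,-0.34,0,0.6,-0.23,-0.03,0.18,0,-0.34,0,0.6,-0.23,-0.03,0.18,0,-0.34,0,0.6,-0.23,-0.03,0.18,0,-0.34,0,0.6,-0.23,-0.03,0.18,0,-0.34,0,0.6,-0.23,-0.03,0.18,0,-0.34,0,0.6]

```text
t: 11.62
eef_pos: [0.529, -0.117, 0.0656]
tool_rot: [0.396, 0.387, 0.811, -0.19]
contact_force: [-0.5, -0.5, -1.1]
gripper_width: 0.602
grasp_force: 0.4
```

```bash
python3 plan.py -.13 0 .065 -50.8 58 L; python3 - <<'E'
from h import *
c=read_camera("wrist");cv2.imwrite("pics/w3.png",c["color"])
E
```

```text
t 11.62 now larder [-0.1807 -0.0003  0.0656] world [ 0.529 -0.117  0.066] q [ 0.22  0.71 -0.71  2.36  1.77  1.28 -1.23] F [-0.5 -0.5 -1.1]
N 8 dist 0.051 rot 5.9 row [-0.18, 0.003, 0.261, -0.009, -0.185, -0.003]
mid [[0.537, -0.127, 0.065], [0.545, -0.137, 0.065], [0.553, -0.146, 0.065]]
```

View pics/w3.png

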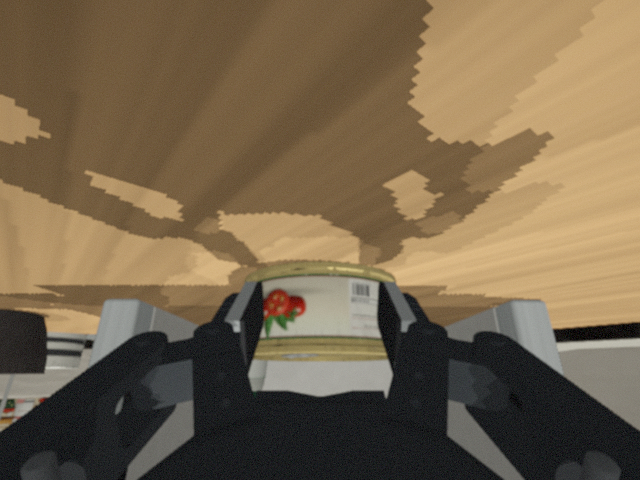

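The tin stands flat, cradled between the fingers (its side spans u≈255–395). I continue the push.

jog_arm:
  moves: [-0.18,0,0.26,0,-0.19,0,0.6,-0.18,0,0.26,0,-0.19,0,0.6,-0.18,0,0.26,0,-0.19,0,0.6,-0.18,0,0.26,0,-0.19,0,0.6,-0.18,0,0.26,0,-0.19,0,0.6,-0.18,0,0.26,0,-0.19,0,0.6,-0.18,0,0.26,0,-0.19,0,0.6,-0.18,0,0.26,0,-0.19,0,0.6]

```text
t: 12.33
eef_pos: [0.5608, -0.1565, 0.0648]
tool_rot: [0.438, 0.377, 0.789, -0.21]
contact_force: [-0.4, -0.2, 1.0]
gripper_width: 0.599
grasp_force: 0.6
```

```bash
python3 plan.py -.065 0 .066 -50.8 58 L; python3 meas.py|grep -v None
```

```text
t 12.33 now larder [-0.13   -0.0006  0.0648] world [ 0.561 -0.156  0.065] q [ 0.22  0.77 -0.62  2.33  1.91  1.35 -1.26] F [-0.4 -0.2  1. ]
N 8 dist 0.065 rot 0.3 row [-0.222, 0.005, 0.341, -0.009, 0.003, -0.003]
mid [[0.571, -0.169, 0.065], [0.582, -0.182, 0.065], [0.592, -0.194, 0.066]]
scene 0.11 rail-front band s from (np.float64(0.1255), np.float64(0.1515))
scene 0.1 rail-front band s from (np.float64(0.126), np.float64(0.152))
scene 0.09 rail-front band s from (np.float64(0.1265), np.float64(0.152))
side 0.11 rail-front band s from (np.float64(0.13), np.float64(0.1565))
side 0.1 rail-front band s from (np.float64(0.1285), np.float64(0.1585))
side 0.09 rail-front band s from (np.float64(0.131), np.float64(0.161))
side -0.09 rail-front band s from (np.float64(0.1285), np.float64(0.158))
side -0.1 rail-front band s from (np.float64(0.1275), np.float64(0.157))
side -0.11 rail-front band s from (np.float64(0.1265), np.float64(0.1595))
```

jog_arm:
  moves: [-0.22,0,0.34,0,0,0,0.6,-0.22,0,0.34,0,0,0,0.6,-0.22,0,0.34,0,0,0,0.6,-0.22,0,0.34,0,0,0,0.6,-0.22,0,0.34,0,0,0,0.6,-0.22,0,0.34,0,0,0,0.6,-0.22,0,0.34,0,0,0,0.6,-0.22,0,0.34,0,0,0,0.6]

```text
t: 13.1
eef_pos: [0.6016, -0.2071, 0.066]
tool_rot: [0.437, 0.377, 0.789, -0.21]
contact_force: [-0.8, 0.8, -1.2]
gripper_width: 0.599
grasp_force: 0.4
```

```bash
python3 plan.py -.2 0 .075 -50.8 52 L; python3 meas.py|grep -v None|head -3; python3 - <<'E'
from h import *
w=read_camera("wrist")["color"];cv2.imwrite("pics/w4.png",np.hstack([cv2.resize(w,(400,300)),cv2.resize(read_camera("scene")["color"][150:300,250:450],(400,300))]))
E
```

```text
t 13.1 now larder [-0.065 -0.001  0.066] world [ 0.602 -0.207  0.066] q [ 0.31  0.76 -0.57  2.25  2.    1.25 -1.17] F [-0.8  0.8 -1.2]
N 8 dist 0.135 rot 6.0 row [0.433, 0.004, -0.727, -0.009, 0.188, -0.003]
mid [[0.58, -0.181, 0.067], [0.559, -0.154, 0.069], [0.538, -0.128, 0.071]]
scene 0.11 rail-front band s from (np.float64(0.1255), np.float64(0.1515))
scene 0.1 rail-front band s from (np.float64(0.126), np.float64(0.152))
scene 0.09 rail-front band s from (np.float64(0.1265), np.float64(0.152))
```

View pics/w4.png

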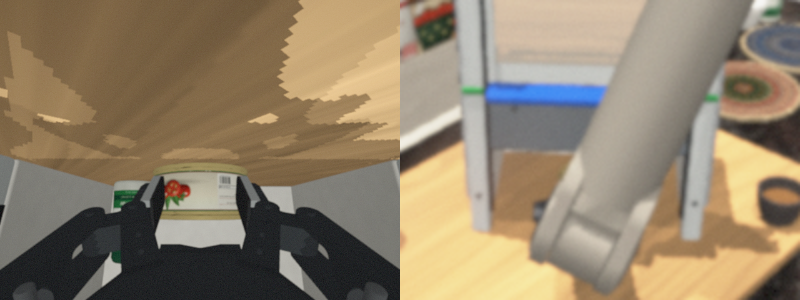

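The tin is inside, flat and still cradled (spanning u≈160–245 on the left half), with the jar beside and behind it. I push 8 mm more for margin, then withdraw.

jog_arm:
  moves: [-0.05,0,0.09,0,0,0,0.6,-0.05,0,0.09,0,0,0,0.6,-0.05,0,0.09,0,0,0,0.6,-0.05,0,0.09,0,0,0,0.6,0,0,0,0,0,0,0.6,0,0,0,0,0,0,0.6,0,0,0,0,0,0,0.6,0,0,0,0,0,0,0.6]

```text
t: 13.97
eef_pos: [0.6063, -0.2127, 0.0655]
tool_rot: [0.437, 0.377, 0.789, -0.21]
contact_force: [0.3, 0.9, -0.5]
gripper_width: 0.601
grasp_force: 0.1
```

jog_arm:
  moves: [0.2,0,-0.35,0,0,0,0.6,0.43,0,-0.73,0,0.2,0,0.6,0.43,0,-0.73,0,0.2,0,0.6,0.43,0,-0.73,0,0.2,0,0.6,0.43,0,-0.73,0,0.2,0,0.6,0.43,0,-0.73,0,0.2,0,0.6,0.43,0,-0.73,0,0.2,0,0.6,0.43,0,-0.73,0,0.2,0,0.6]

```text
t: 14.63
eef_pos: [0.5259, -0.1135, 0.0739]
tool_rot: [0.398, 0.386, 0.81, -0.191]
contact_force: [0.3, 0.9, -0.4]
gripper_width: 0.595
grasp_force: 0.0
```

```bash
python3 plan.py -.28 0 .12 -50.8 35 L; python3 - <<'E'
from h import *
w=read_camera("wrist");cv2.imwrite("pics/w5.png",w["color"])
p=lambda x,y,z:[.6434+.6313*x+.7755*y,-.2569-.7755*x+.6313*y,.05+z]
for x in(-.05,-.04,-.03,-.02,-.01):
    a=np.linspace(0,6.28,100);q=proj(w,[p(x+.043*np.cos(t),.043*np.sin(t),0) for t in a]);q2=proj(w,[p(x+.043*np.cos(t),.043*np.sin(t),.04) for t in a])
    print(x,"bottom min/max v",q[:,1].min().round(1),"u",q[:,0].min().round(1),q[:,0].max().round(1),"top v",q2[:,1].min().round(1),q2[:,1].max().round(1))
E
```

```text
t 14.63 now larder [-0.1854 -0.0005  0.0739] world [ 0.526 -0.113  0.074] q [ 0.21  0.69 -0.71  2.37  1.75  1.28 -1.22] F [ 0.3  0.9 -0.4]
N 8 dist 0.105 rot 17.4 row [0.218, 0.002, -0.623, -0.008, 0.543, -0.004]
mid [[0.51, -0.094, 0.083], [0.495, -0.075, 0.093], [0.481, -0.057, 0.106]]
-0.05 bottom min/max v 291.5 u 271.5 372.5 top v 348.2 354.9
-0.04 bottom min/max v 294.4 u 273.1 370.9 top v 349.2 355.4
-0.03 bottom min/max v 297.2 u 274.5 369.4 top v 350.1 356.0
-0.02 bottom min/max v 299.7 u 275.9 368.0 top v 351.0 356.5
-0.01 bottom min/max v 302.1 u 277.2 366.6 top v 351.8 356.9
```

View pics/w5.png

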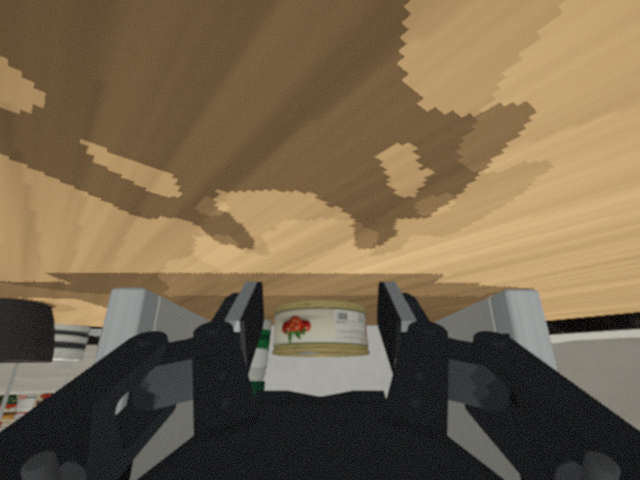

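The tin spans u 274–369 with its lower rim at v≈300. That puts its centre at about x = −0.025 m, clear of the −0.047 limit, and the fingers have let go of it. I check the sash once more and hand in.

```bash
python3 meas.py|grep -v None; python3 -c "
from station import *
print(hand_in())"
```

```text
scene 0.11 rail-front band s from (np.float64(0.1255), np.float64(0.1515))
scene 0.1 rail-front band s from (np.float64(0.126), np.float64(0.152))
scene 0.09 rail-front band s from (np.float64(0.1265), np.float64(0.152))
side 0.11 rail-front band s from (np.float64(0.13), np.float64(0.1565))
side 0.1 rail-front band s from (np.float64(0.132), np.float64(0.1585))
side 0.09 rail-front band s from (np.float64(0.131), np.float64(0.161))
side -0.09 rail-front band s from (np.float64(0.1285), np.float64(0.158))
side -0.1 rail-front band s from (np.float64(0.1275), np.float64(0.157))
side -0.11 rail-front band s from (np.float64(0.1265), np.float64(0.1595))
the job is handed in; nothing more can be done
None
```

I handed the job in at about 15 s, and no verdict came back: by camera measurement the rail's underside is within about 5 mm of the green marks, and the tin stands flat inside the larder, its centre about 65 mm behind the sash's rear face.

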